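# Wind up the altar figure's lift

### The arm

A 7-joint arm with a two-finger parallel gripper is mounted at the origin on the work surface. World frame = base frame: x ahead of the robot, y to its left, z up, the work surface at z = 0. Lengths are in m, angles in rad, forces in N, time in s.
With the tool pointing down it reaches from about 0.375 to 0.925 m from the base axis. Payload 3.1 kg.
Tool frame: the origin (TCP) lies between the finger pads; the fingertips stand 8 mm ahead of it and the grasp point (between the pads) lies 11 mm behind it; z points along the fingers, y is the line along which they close (so a half turn about z gives the same grasp; the last joint's range is limited). The gripper opens to 85 mm and grips with 20 to 120 N. Pads are 22 mm wide; open, the fingers measure 114 mm over their backs; the gripper's body (76 mm by 85 mm) begins 54 mm behind the grasp point. The pads swing forward as they close: fully open they stand 13 mm farther back than shut.
Start: joints at [1.22, 0.383, 0.044, 1.598, -0.018, 1.161, -0.05], TCP at [0.163, -0.629, 0.239] pointing down, gripper open.
Joint ranges: [-2.61, 2.61], [-0.41, 2.15], [-1.48, 1.57], [0, 2.5], [-1.57, 4.71], [0.05, 1.97], [-2.85, 2.85]. Speed limits (rad/s): [2.79, 2.79, 3.14, 3.14, 3.14, 3.14, 3.14].

### API

Orientations are given as a 3x3 rotation matrix whose columns are the frame's x, y, z axes.
In Python, from rig import bot, capture, camera_info gives the robot as it stands.
- The arm moves only by the shell command python3 -m handwheel 'ROWS' [FORCE]. ROWS is JSON, a list of rows, each a list of 3 entries, a list of its own where there are three numbers: the gripper command: -1 is shut, 1 is fully open, values between are in proportion, then the shift along the tool's x, y, z as a fraction of full scale, then the turn about the tool's z as a fraction of full scale. In form: [[fingers, [x, y, z], roll], ...]. A call has 1 to 8 rows; each row shifts and turns the commanded pose from where the row before left it, along the tool's axes as they then stand; what a row does not reach is not made up. Full scale, the value 1, is 0.02 m for a shift and 0.12 rad for a turn. A row lasts 1/12 s, in which the tool goes at most 41.7 mm and 7.16 degrees, less where a joint would pass 70% of its speed; a pose out of reach is approached as far as the arm can. A call with a number of a shift or a turn outside -1 to 1 is refused whole. A call with a gripper value outside its range is refused whole. The fingers move at their own pace and stop on an object; FORCE is the grip in N (left out, the last holds). Time passes only in rows, so rows that do not move let the fingers close. It gives the time, the measured TCP pose, the force, the opening and the grip force at its end, in the units of the state.
- bot.observe(): the state, without advancing time (a new reading comes with each control period).
- capture(name): name is "scene" or "top" or "wrist"; returns the picture (384x512x3 uint8, red, green, blue); there is no depth.
- camera_info(name): a dict with "camera_matrix" (3x3 intrinsics, pixels), "D" ([k1, k2, p1, p2, k3] as OpenCV has them; the pictures are not rectified), "world_from_camera" (4x4, takes a point from camera to world coordinates); the wrist camera has in their place "tool_from_camera" (4x4, takes a point from camera to tool coordinates, whose origin is the TCP and whose axes are the flange's). Camera axes: x right, y up, looking along -z (the intrinsics and any distortion apply to the point x, -y, -z); pixel columns grow to the right and rows downward; lengths in m; the calibration is good to about 2 mm. A picture is of the moment at which its call begins: read the wrist's pose just before it. camera_info takes no time and is no camera call.
- bot.sign_off(): hands the job in; it is judged then, once.
The state is a dict: "t": time; "joint_pos": joint angles; "joint_velocities": joint speeds; "joint_efforts": joint torques, N m; "ee_pos": TCP position; "tcp_rot": TCP orientation; "wrist_force": force on the tool from outside, world axes, zero at the start; "torque": the same for the moment, N m; "finger_gap": finger opening in m; "gripper_force": force on a finger pad.
Only numpy, scipy, OpenCV 4.12 (cv2) and the standard library are available. Lean on these libraries where they do the work, as an engineer would, in place of code of your own. Each camera call takes 0.05 s, during which the arm holds its last target. There are 200 camera calls.

### The job

Raise the gilt figure for the service: take the crank from its cherrywood rest, fit it fully down onto the square shaft end of the lift, and wind it clockwise (seen from above) until the stage comes up firmly against its stop, without ever forcing the crank on the shaft. Then draw the crank off and lay it back in its rest as it lay before, leaving the censer, stick box, bell bowl, cup and figure alone.

Things in the scene. Friction and masses are not known exactly. Their poses are not given: they have to be found in the camera images.
- lift: Fixed screw lift for the gilt figure: black base plate 160 x 370 x 14 mm; origin on the table surface below its middle, z up. Along its own y: an aluminium gearbox 74 x 74 mm with its top 50 mm high is centred at y = -120 mm and carries the upright square shaft end; the stage with the figure and two guide columns (132 mm high, with brass stop collars) is centred at y = +100 mm.
- shaft: Upright input shaft of the lift: a round steel shoulder 26 mm wide, and on it a square end. Turning it clockwise seen from above raises the stage 16 mm a turn. Turning takes about 0.2 N m; it stays where it is left. From the start 1.5 to 2 turns lead to a rubber-buffered stop, where the torque grows steeply (see the feel of stage_top). Origin and axes as shaft_seat.
- shaft_seat (a point): On the shaft's axis, on top of the shoulder on which the crank's hub seats, 56 mm above the table. z up along the shaft's axis; x and y square to the flats, turning with the shaft, which can start at any angle.
- shaft_tip (a point): Top of the square steel end, 28 mm above shaft_seat: the square, 12 x 12 mm, is 24 mm tall, and above it stands a 4 mm tall round taper from 12 mm down to 8 mm across.
- stage: Lifting stage, black plate 130 x 150 x 14 mm with a brass line round its edge; origin under its centre. The gilt seated figure is dowelled to it: 185 mm tall, 100 mm wide, rising with it.
- stage_top (a point): Front edge of the stage's top face. Its height above the table is 71 to 78 mm at the start and somewhere from 100 to 104 mm when the stage is up against its stop; only the feel of the crank tells exactly: within a fifth of a radian the turning torque rises by 0.5 N m or more.
- crank: Loose steel crank, 0.27 kg. Origin: centre of the hub's underside; z up, x along the arm towards the knob. Hub 28 x 28 mm, 42 mm tall, with a square socket 13.1 mm wide and 30 mm deep open at the underside, its sides parallel to the crank's x and y. It balances about 16 mm from the hub axis. At the start it lies in its rest.
- crank_grip (a point): Place to grip the crank across its flat arm, 30 mm from the hub axis, 37 mm above the hub's underside (mid thickness). The arm is 14 mm wide and 10 mm thick, runs from the hub to x = 76 mm, and is free beside it at x = 18 to 48 mm; its top is 42 mm above the underside.
- knob (a point): Middle of the crank's upright cherrywood knob, 65 mm from the hub axis, 61 mm above the hub's underside. The knob is 20 mm thick and 36 mm tall (from 43 to 79 mm above the underside) and turns freely about its own axis.
- crank_rest: Fixed cherrywood rest for the crank: board 135 x 72 x 10 mm, with an upright post at x = 58 mm whose notch, 21 mm wide, holds the arm (notch floor 42 mm and cheeks 50 mm above the table). Origin on the table surface beneath the place of the hub axis; x points from hub to knob. It may stand on the right or on the left of the lift.
- rest_seat (a point): Top of the rest's board where the hub's underside centre belongs, 10 mm above the table, within a low 4 mm rim 36 mm wide inside; x as the rest's.
- censer: Squat bronze censer with lion handles, 100 mm wide (140 mm over the handles), 70 mm tall; origin under its centre. Leave alone.
- stick_box: Cherrywood incense stick box with a sliding lid, 60 x 205 x 44 mm, long along its y; origin under its centre. Leave alone.
- bell_bowl: Brass bell bowl, 90 mm wide, 60 mm tall; origin under its centre. Leave alone.
- tea_cup: White porcelain cup, 60 mm wide, 50 mm tall; origin under its centre. Leave alone.
There are look-alikes about, which are no part of the job. Of the things that look like the crank, the middle-sized one is meant.

How it is judged:
By the outcome, as a careful person would: the job done as asked, in the order asked, and still so for the second after the job is handed in, with the robot touching nothing.
It also fails if it takes over 72 s, if anything falls off the work surface, if the arm or the gripper's body presses on something with over 40 N, if the wrist force passes 120 N, or if a joint passes its speed limit or range.

## Working session

There is one attempt and no reset: what is moved stays moved. The work goes in short steps, Python scripts to look and compute and a shell command to move; the robot and the scene stay as the last step left them, time stands still between calls to the robot, and variables do not carry over. Pictures are saved under pics/ and viewed, at most 12 in all, crops included, and the job is handed in when it is done.

```bash
ls; mkdir -p pics
python3 - <<'E'
from rig import bot,capture,camera_info
import cv2,numpy as np
print(bot.observe())
for n in ("scene","top","wrist"):
    im=capture(n); cv2.imwrite(f"pics/{n}0.png",im[:,:,::-1]); print(n,camera_info(n))
E
```

```text
pics
{'t': 0.0, 'joint_pos': array([ 1.22017333,  0.38386639,  0.04382829,  1.59961032, -0.01791232,
        1.16117461, -0.04991106]), 'joint_velocities': array([ 0.00109384, -0.00151188,  0.00093559,  0.00085503,  0.00092391,
       -0.00017694,  0.00031183]), 'joint_efforts': array([ 1.89282828e-04, -4.33460319e+01,  1.02445710e+00, -2.49510759e+01,
        1.05211159e-02,  1.15781298e-02,  9.04354096e-06]), 'ee_pos': array([ 0.16235742, -0.62843191,  0.23784991]), 'tcp_rot': array([[ 9.68192965e-01,  2.50203422e-01, -7.93442616e-04],
       [ 2.50204645e-01, -9.68189628e-01,  2.54545370e-03],
       [-1.31321685e-04, -2.66301340e-03, -9.99996446e-01]]), 'wrist_force': array([-0.77555763,  0.0341175 , -0.47331246]), 'torque': array([-0.04409242, -0.03458591,  0.0296219 ]), 'gripper_force': 0.0, 'finger_gap': 0.08544333839936738}
scene {'camera_matrix': array([[394.14247288,   0.        , 258.42814039],
       [  0.        , 394.14247288, 189.87578476],
       [  0.        ,   0.        ,   1.        ]]), 'D': array([-0.06466925,  0.        ,  0.        ,  0.        ,  0.        ])
[... 701 characters left out ...]
9775732,  1.38445218],
       [ 0.        ,  0.        ,  0.        ,  1.        ]])}
wrist {'camera_matrix': array([[343.57517995,   0.        , 259.56463468],
       [  0.        , 343.57517995, 198.16280466],
       [  0.        ,   0.        ,   1.        ]]), 'D': array([-0.0185456,  0.       ,  0.       ,  0.       ,  0.       ]), 'tool_from_camera': array([[ 5.40399702e-04,  9.50250907e-01,  3.11485026e-01,
         8.05825759e-02],
       [ 9.99999830e-01, -5.81152722e-04,  3.80156031e-05,
         3.96187304e-04],
       [ 2.17144732e-04,  3.11484953e-01, -9.50251060e-01,
        -1.34393672e-01],
       [ 0.00000000e+00,  0.00000000e+00,  0.00000000e+00,
         1.00000000e+00]])}
```

View pics/top0.png

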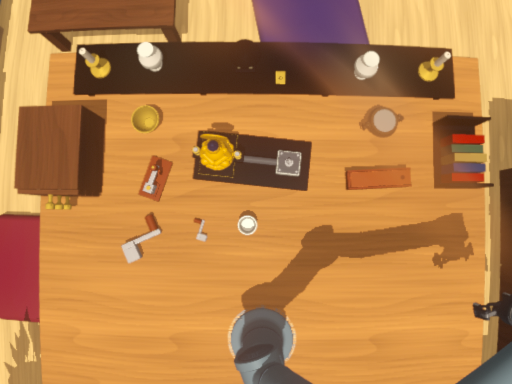

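View pics/scene0.png

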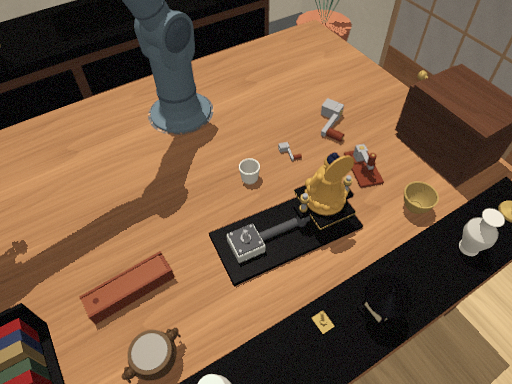

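Top view: the rest with the middle-sized crank is near (155,178), the lift's gearbox and shaft at (289,163), and the figure at (215,152). The look-alike cranks lie at (140,243) and (202,230). The scene view agrees: rest at (365,165), shaft at (245,240).

```bash
cat > h.py <<'E'
from rig import bot,capture,camera_info
import cv2,numpy as np
def pose(n,st=None):
    i=camera_info(n)
    if n!="wrist": return i,np.array(i["world_from_camera"])
    st=st or bot.observe(); T=np.eye(4); T[:3,:3]=st["tcp_rot"]; T[:3,3]=st["ee_pos"]
    return i,T@np.array(i["tool_from_camera"])
def shot(n,f):
    i,T=pose(n); im=capture(n)[:,:,::-1].copy(); cv2.imwrite(f,im); np.savez(f+".npz",T=T); return im
def plane(n,uv,z,T=None):
    i,T0=pose(n); T=T0 if T is None else T
    p=cv2.undistortPoints(np.array(uv,float).reshape(-1,1,2),i["camera_matrix"],i["D"]).reshape(-1,2)
    d=np.c_[p[:,0],-p[:,1],-np.ones(len(p))]@T[:3,:3].T
    return T[:3,3]+d*((z-T[2,3])/d[:,2])[:,None]
def proj(n,P,T=None):
    i,T0=pose(n); T=T0 if T is None else T
    q=(np.atleast_2d(P)-T[:3,3])@T[:3,:3]; q=q*[1,-1,-1]
    return cv2.projectPoints(q,np.zeros(3),np.zeros(3),i["camera_matrix"],i["D"])[0].reshape(-1,2)
def rows(target,ang=None,st=None):
    """shift in tool axes in units of 20 mm, turn in units of .12 rad; ang = world heading wanted of tool x"""
    st=st or bot.observe(); R=st["tcp_rot"]; d=R.T@(np.array(target)-st["ee_pos"])
    a=np.arctan2(R[1,0],R[0,0]); out=f"heading {a:.3f} shift units {np.round(d/.02,2)}"
    if ang is not None:
        e=(ang-a+np.pi)%(2*np.pi)-np.pi; out+=f" roll units {-e/.12:.2f}"
    print(out)
E
python3 - <<'E'
from h import *
for nm,uv,z in [("shaft",(289,163),.08),("fig",(215,152),.1),("hub",(150,187),.05),("knob",(155,170),.07),("big",(130,250),.04),("small",(202,238),.03),("cup",(247,225),.05),("bell",(146,118),.06)]:
    print(nm,plane("top",uv,z).round(3))
im=cv2.imread("pics/top0.png"); c=np.hstack([cv2.resize(im[140:215,130:190],None,fx=6,fy=6,interpolation=2),cv2.resize(im[130:205,258:318],None,fx=6,fy=6,interpolation=2)])
cv2.imwrite("pics/c1.png",c)
rows([0.45,0.24,0.30])
E
```

```text
shaft [[ 0.556 -0.078  0.08 ]]
fig [[0.584 0.146 0.1  ]]
hub [[0.479 0.354 0.05 ]]
knob [[0.531 0.335 0.07 ]]
big [[0.28  0.417 0.04 ]]
small [[0.322 0.19  0.03 ]]
cup [[0.365 0.048 0.05 ]]
bell [[0.697 0.372 0.06 ]]
heading 0.253 shift units [ 24.79 -38.46  -3.01]
```

View pics/c1.png

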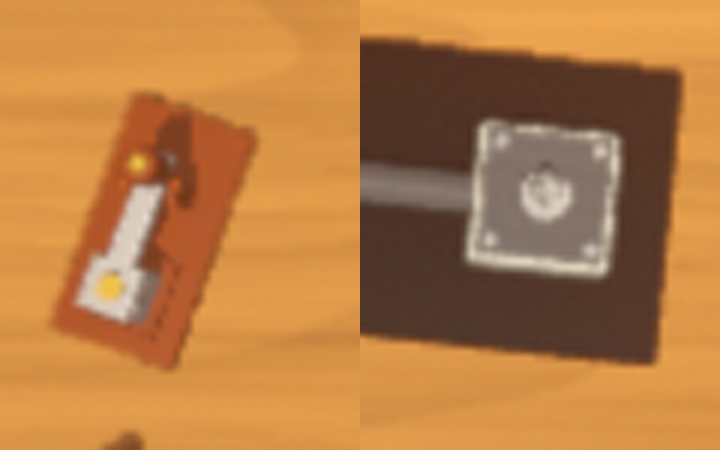

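The crop shows the hub's brass dot at top-image (148,187) and the knob at (153,167). The shaft end is at (289,162). I'll go over the shaft first.

```bash
python3 -m handwheel '[[1,[1,-0.83,-0.17],0],[1,[1,-0.83,-0.17],0],[1,[1,-0.83,-0.17],0],[1,[1,-0.83,-0.17],0],[1,[1,-0.83,-0.17],0],[1,[1,-0.83,-0.17],0],[1,[1,-0.83,-0.17],0],[1,[1,-0.83,-0.17],0]]'
python3 -m handwheel '[[1,[1,-0.83,-0.17],0],[1,[1,-0.83,-0.17],0],[1,[1,-0.83,-0.17],0],[1,[1,-0.83,-0.17],0],[1,[1,-0.83,-0.17],0],[1,[1,-0.83,-0.17],0],[1,[1,-0.83,-0.17],0],[1,[1,-0.83,-0.17],0]]'
python3 -m handwheel '[[1,[1,-0.83,-0.17],0],[1,[1,-0.83,-0.17],0],[1,[1,-0.83,-0.17],0],[1,[1,-0.83,-0.17],0],[1,[1,-0.83,-0.17],0],[1,[1,-0.83,-0.17],0],[1,[0.5,-0.4,0],0],[1,[0,0,0],0]]'
python3 - <<'E'
from h import *
print(bot.observe()); im=shot("wrist","pics/w1.png")
E
```

```text
t: 0.82
ee_pos: [0.2847, -0.4594, 0.2663]
tcp_rot: [[0.968, 0.25, -0.0], [0.25, -0.968, 0.001], [-0.0, -0.001, -1.0]]
wrist_force: [0.4, 0.1, 0.5]
finger_gap: 0.0851
gripper_force: 0.0
t: 1.48
ee_pos: [0.4062, -0.2909, 0.2936]
tcp_rot: [[0.968, 0.25, -0.001], [0.25, -0.968, 0.0], [-0.0, -0.0, -1.0]]
wrist_force: [0.4, 0.1, -1.0]
finger_gap: 0.0853
gripper_force: 0.0
t: 2.15
ee_pos: [0.5068, -0.1509, 0.3142]
tcp_rot: [[0.966, 0.257, 0.001], [0.257, -0.966, 0.002], [0.002, -0.002, -1.0]]
wrist_force: [-0.3, -0.4, 0.2]
finger_gap: 0.0854
gripper_force: 0.0
{'t': 2.15, 'joint_pos': array([ 0.57959134,  0.11609642, -0.39409817,  1.78083189,  0.04447103,
        1.25294941, -1.13656694]), 'joint_velocities': array([ 0.03334666, -0.01217459,  0.06210163,  0.02390938,  0.03088761,
        0.0177032 ,  0.0375303 ]), 'joint_efforts': array([  0.79605181, -29.64090586,  -0.15368999, -26.00301325,
         0.14793369,  -0.03732482,  -0.16590874]), 'ee_pos': array([ 0.50680133, -0.15093018,  0.31419213]), 'tcp_rot': array([[ 0.966333  ,  0.25729163,  0.00124228],
       [ 0.25728882, -0.96633237,  0.00205478],
       [ 0.00172913, -0.00166598, -0.99999712]]), 'wrist_force': array([-0.34104479, -0.38541664,  0.16999682]), 'torque': array([0.01950453, 0.01135511, 0.01717899]), 'gripper_force': 0.0, 'finger_gap': 0.08537947581169468}
```

View pics/w1.png

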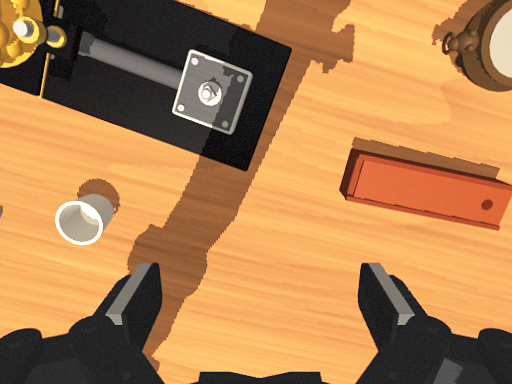

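Wrist view: shaft end at (209,92) on its square gearbox, figure at the upper left, cup at (82,222), stick box on the right.

Run:
```python
from h import *
T=np.load("pics/w1.png.npz")["T"]
im=cv2.imread("pics/w1.png")
p=plane("wrist",[(208,93)],.084,T); print(p)
q=plane("wrist",[(194,50),(252,75),(233,133),(174,110)],.05,T); print(q.round(4),q.mean(0))
rows([p[0,0]-.0,p[0,1],.185])
```

```text
[[ 0.56476987 -0.08113962  0.084     ]]
[[ 0.6024 -0.0524  0.05  ]
 [ 0.5938 -0.1191  0.05  ]
 [ 0.5272 -0.1138  0.05  ]
 [ 0.5351 -0.0433  0.05  ]] [ 0.56462249 -0.08213176  0.05      ]
heading 0.257 shift units [ 3.79 -2.75  6.44]
```

```bash
python3 -m handwheel '[[1,[0.6,-0.4,0.9],0],[1,[0.6,-0.4,0.9],0],[1,[0.6,-0.4,0.9],0],[1,[0.6,-0.4,0.9],0],[1,[0.6,-0.4,0.9],0],[1,[0.6,-0.4,0.9],0],[1,[0.2,-0.3,0.9],0],[1,[0,0,0],0]]'
python3 - <<'E'
from h import *
im=shot("wrist","pics/w2.png")
T=np.load("pics/w2.png.npz")["T"]
c=proj("wrist",[[.5646,-.0817,.084]],T)[0]; print(c,bot.observe()["joint_pos"])
x,y=c.astype(int); cv2.imwrite("pics/w2c.png",cv2.resize(im[y-50:y+50,x-50:x+50],None,fx=6,fy=6,interpolation=2)); print(x,y)
E
```

```text
t: 2.87
ee_pos: [0.5615, -0.0839, 0.1835]
tcp_rot: [[0.968, 0.251, -0.009], [0.251, -0.968, 0.002], [-0.008, -0.004, -1.0]]
wrist_force: [-0.0, 0.6, -0.6]
finger_gap: 0.0855
gripper_force: 0.0
[257.68960461 197.61597045] [ 0.4410414   0.32396838 -0.4275645   1.82485464  0.15434608  1.03220322
 -1.36571695]
257 197
```

View pics/w2c.png

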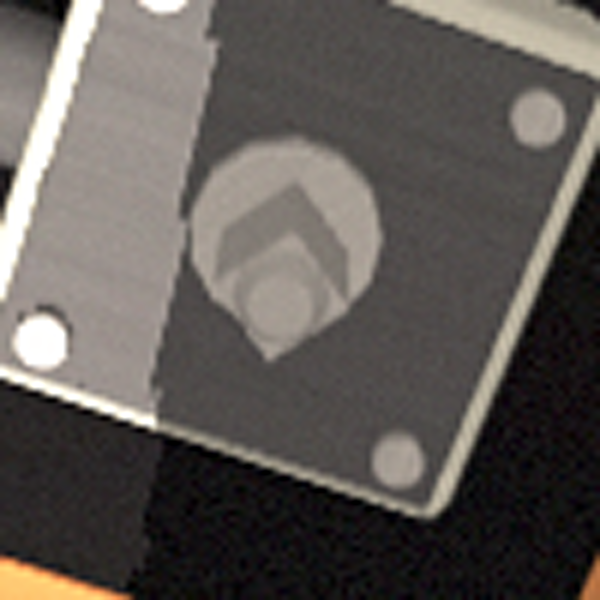

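The crop shows the square end. Crop corners are top (293,237), right (348,302), bottom (268,360) and left (215,277). The tip disc is at (280,305) and the shoulder centre at (286,238).

Run:
```python
from h import *
T=np.load("pics/w2.png.npz")["T"]
f=lambda a:(np.array(a)+.5)/6-.5+[207,147]
q=plane("wrist",f([(293,237),(348,302),(268,360),(215,277)]),.080,T)
print(q.round(4),q.mean(0))
for i in range(4):
    e=q[(i+1)%4]-q[i]; print(np.linalg.norm(e[:2]).round(4),np.degrees(np.arctan2(e[1],e[0]))%90)
print(plane("wrist",f([(280,303)]),.084,T),plane("wrist",f([(286,236)]),.056,T))
g=plane("wrist",f([(0,378),(433,518)]),.05,T);e=g[1]-g[0];print("gearbox edge",np.degrees(np.arctan2(e[1],e[0])))
for nm,uv,z in [("hub",(148.3,187.4),.052),("knob",(153,166.7),.089)]: print(nm,plane("top",uv,z).round(4))
rows([.47,.28,.30])
```

```text
[[ 0.5714 -0.0782  0.08  ]
 [ 0.5651 -0.0867  0.08  ]
 [ 0.5554 -0.0792  0.08  ]
 [ 0.5641 -0.0704  0.08  ]] [ 0.56397632 -0.07861564  0.08      ]
0.0106 53.50370554911312
0.0123 52.0877807873384
0.0124 45.22264470582631
0.0107 42.69521304406293
[[ 0.56418677 -0.07852592  0.084     ]] [[ 0.56422956 -0.07871427  0.056     ]]
gearbox edge -94.69439457337128
hub [[0.4779 0.359  0.052 ]]
knob [[0.5393 0.3366 0.089 ]]
heading 0.252 shift units [  0.05 -18.84  -5.7 ]
```

```bash
python3 -m handwheel '[[1,[0,-0.3,-1],0],[1,[0,-0.3,-1],0],[1,[0,-0.4,-1],0],[1,[0,-0.6,-1],0],[1,[0,-0.6,-1],0],[1,[0,-1,-1],0],[1,[0.2,-1,-0.6],0],[1,[0.2,-1,0],0]]'
python3 -m handwheel '[[1,[0.2,-1,0],0],[1,[0.2,-1,0],0],[1,[0.2,-1,0],0],[1,[0.2,-1,0],0],[1,[0.2,-1,0],0],[1,[0.2,-1,0],0],[1,[0.2,-1,0],0],[1,[0.2,-1,0],0]]'
python3 -m handwheel '[[1,[0.2,-1,0],0],[1,[0.2,-1,0],0],[1,[0.2,-1,0],0],[1,[0.1,-1,0.2],0],[1,[0.1,-1,0.5],0],[1,[0.1,-1,0.8],0],[1,[0,-1,1],0],[1,[0,-0.4,1],0]]'
python3 -m handwheel '[[1,[0,0,1],1],[1,[0,0,1],1],[1,[0,0,0.6],1],[1,[0,0,0],1],[1,[0,0,0],1],[1,[0,0,0],0]]'
python3 - <<'E'
from h import *
im=shot("wrist","pics/w3.png"); T=np.load("pics/w3.png.npz")["T"]
print(bot.observe()["joint_pos"],proj("wrist",[[.478,.359,.052],[.539,.3366,.089]],T))
E
```

```text
t: 3.58
ee_pos: [0.5486, 0.0168, 0.3257]
tcp_rot: [[0.969, 0.246, 0.009], [0.246, -0.969, -0.002], [0.008, 0.004, -1.0]]
wrist_force: [0.9, 0.9, 0.2]
finger_gap: 0.0855
gripper_force: 0.0
t: 4.25
ee_pos: [0.5384, 0.1797, 0.3217]
tcp_rot: [[0.969, 0.247, 0.002], [0.247, -0.969, -0.002], [0.002, 0.002, -1.0]]
wrist_force: [0.4, 0.0, 0.3]
finger_gap: 0.0852
gripper_force: 0.0
t: 4.92
ee_pos: [0.5184, 0.3308, 0.2516]
tcp_rot: [[0.968, 0.251, 0.003], [0.251, -0.968, 0.002], [0.003, -0.001, -1.0]]
wrist_force: [0.2, 0.5, -0.3]
finger_gap: 0.0855
gripper_force: 0.0
t: 5.42
ee_pos: [0.5198, 0.3268, 0.1991]
tcp_rot: [[0.939, -0.345, 0.002], [-0.345, -0.939, -0.002], [0.002, 0.001, -1.0]]
wrist_force: [0.1, -0.0, -0.5]
finger_gap: 0.0857
gripper_force: 0.0
[-0.19938586  0.40741069 -0.53669575  1.70402186  0.2328356   1.09251368
 -2.72631928] [[241.87047148 239.55779518]
 [238.03712371 180.24295043]]
```

View pics/w3.png

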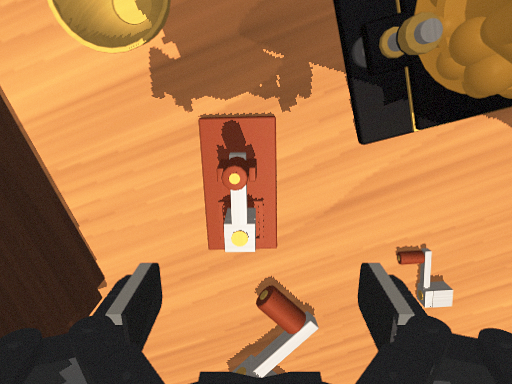

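Wrist view: hub dot at (240,238), knob top at (234,178), and the arm runs straight up the image. The bell bowl and figure are clear of the gripper, and the look-alike cranks are at (280,330) and (430,280).

```bash
cat >> h.py <<'E'
def dot(im,u,v,r=14,lo=(15,90,150),hi=(40,255,255)):
    s=im[v-r:v+r+1,u-r:u+r+1]; m=cv2.inRange(cv2.cvtColor(s,cv2.COLOR_BGR2HSV),np.array(lo),np.array(hi))
    n,l,st,c=cv2.connectedComponentsWithStats(m); k=1+np.argmax(st[1:,4]); return c[k]+[u-r,v-r],st[k,4]
E
python3 - <<'E'
from h import *
im=cv2.imread("pics/w3.png"); T=np.load("pics/w3.png.npz")["T"]
a,n1=dot(im,240,238); b,n2=dot(im,234,178,8); print(a,n1,b,n2)
H=plane("wrist",[a],.052,T)[0]; K=plane("wrist",[b],.089,T)[0]; h=np.arctan2(*(K-H)[1::-1]); print(H,K,np.linalg.norm((K-H)[:2]),h)
# arm edges for heading: bright pixels between knob and hub
s=im[190:222,225:255]; print([ (190+i,*(225+np.flatnonzero(r.min(1)>150)[[0,-1]])) for i,r in enumerate(s) if (r.min(1)>150).sum()>3][::4])
G=H+.03*np.array([np.cos(h),np.sin(h),0]); rows([G[0],G[1],.10],h); rows([G[0],G[1],.036],h)
E
```

```text
[239.11650485 237.98543689] 206 [234.07216495 178.19587629] 97
[0.48029089 0.36076154 0.052     ] [0.54145618 0.33877132 0.089     ] 0.06499817137586152 -0.3451316732674463
[(190, np.int64(230), np.int64(245)), (194, np.int64(231), np.int64(245)), (198, np.int64(231), np.int64(246)), (202, np.int64(231), np.int64(246)), (206, np.int64(231), np.int64(246)), (210, np.int64(231), np.int64(246)), (214, np.int64(231), np.int64(246)), (218, np.int64(231), np.int64(246))]
heading -0.348 shift units [-0.94 -0.91  4.96] roll units -0.02
heading -0.348 shift units [-0.95 -0.91  8.16] roll units -0.02
```

```bash
python3 -m handwheel '[[0.2,[-0.47,-0.46,0.5],0],[0.2,[-0.47,-0.46,1],0],[0.2,[0,0,1],0],[0.2,[0,0,1],0],[0.2,[0,0,1],0],[0.2,[0,0,0.5],0],[0.2,[0,0,0],0]]'
python3 -c "
from h import *
rows([.5085,.3506,.036],-.345)"
```

```text
t: 6.05
ee_pos: [0.5059, 0.3506, 0.0959]
tcp_rot: [[0.941, -0.34, -0.003], [-0.34, -0.941, -0.003], [-0.002, 0.004, -1.0]]
wrist_force: [-0.6, -0.3, 0.1]
finger_gap: 0.0513
gripper_force: 0.0
heading -0.347 shift units [ 0.13 -0.06  3.  ] roll units -0.01
```

```bash
python3 -m handwheel '[[0.2,[0.1,0,0.9],0],[0.2,[0,0,0.9],0],[0.2,[0,0,0.8],0],[0.2,[0,0,0.4],0],[0.2,[0,0,0],0]]'
python3 -m handwheel '[[-1,[0,0,0],0],[-1,[0,0,0],0],[-1,[0,0,0],0],[-1,[0,0,0],0],[-1,[0,0,0],0],[-1,[0,0,0],0]]' 50
python3 -c "
from h import *
rows([.5085,.3506,.036],-.345);shot('wrist','pics/w4.png')"
```

```text
t: 6.47
ee_pos: [0.5083, 0.3514, 0.0374]
tcp_rot: [[0.94, -0.34, -0.001], [-0.34, -0.94, -0.002], [-0.001, 0.002, -1.0]]
wrist_force: [-0.3, 0.1, -1.2]
finger_gap: 0.0509
gripper_force: 0.0
t: 6.97
ee_pos: [0.5096, 0.3527, 0.0397]
tcp_rot: [[0.94, -0.341, 0.002], [-0.341, -0.94, 0.001], [0.002, -0.001, -1.0]]
wrist_force: [-0.5, -2.0, 6.3]
finger_gap: 0.0126
gripper_force: 51.4
heading -0.348 shift units [-0.02  0.12  0.19] roll units -0.02
```

```bash
python3 -m handwheel '[[-1,[0,0,-0.2],0],[-1,[0,0,-0.3],0],[-1,[0,0,-0.5],0],[-1,[0,0,-0.7],0],[-1,[0,0,-0.7],0],[-1,[0,0,-0.8],0],[-1,[0,0,0],0],[-1,[0,0,0],0]]'
python3 - <<'E'
from h import *
im=shot("wrist","pics/w5.png"); st=bot.observe(); print(st["torque"])
p=im[140:,150:370].copy(); cv2.imwrite("pics/w5c.png",cv2.resize(p,None,fx=2.4,fy=2.4))
E
```

```text
t: 7.68
ee_pos: [0.5099, 0.3534, 0.1044]
tcp_rot: [[0.94, -0.34, 0.004], [-0.34, -0.94, 0.003], [0.003, -0.004, -1.0]]
wrist_force: [1.0, -0.7, -3.0]
finger_gap: 0.013
gripper_force: 50.3
[-0.02177686 -0.05308703  0.00901834]
```

View pics/w5c.png

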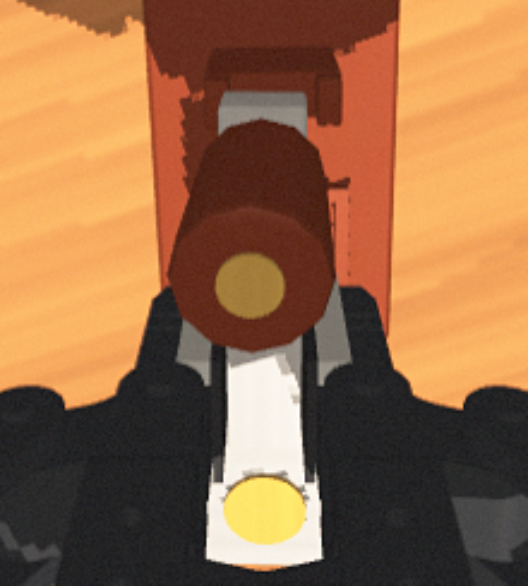

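Crank held: knob dot at crop (250,287), which is image (254,260). Hub dot at crop (264,510), which is image (260,352).

Run:
```python
from h import *
im=cv2.imread("pics/w5.png")
a,n1=dot(im,260,352,24); b,n2=dot(im,254,259,17,(15,60,80)); print(a,n1,b,n2)
Tc=np.array(camera_info("wrist")["tool_from_camera"])
for dz in (.008,.010,.0123,.014):
    H=plane("wrist",[a],-dz,Tc)[0]; K=plane("wrist",[b],-dz-.037,Tc)[0]; e=(K-H)[:2]
    print(dz,H.round(4),K.round(4),np.linalg.norm(e).round(4),np.arctan2(e[1],e[0]).round(4))
rows([.5099,.3534,.34])
```

```text
[259.72513089 352.27356021] 764 [253.74519231 258.52724359] 624
0.008 [-0.0347  0.0001 -0.008 ] [ 0.0329 -0.0017 -0.045 ] 0.0676 -0.0266
0.01 [-0.0329  0.0001 -0.01  ] [ 0.034  -0.0017 -0.047 ] 0.0669 -0.0263
0.0123 [-0.0308  0.0001 -0.0123] [ 0.0352 -0.0017 -0.0493] 0.066 -0.026
0.014 [-0.0292  0.0001 -0.014 ] [ 0.0361 -0.0016 -0.051 ] 0.0654 -0.0257
heading -0.347 shift units [  0.04  -0.07 -11.85]
```

```bash
python3 -m handwheel '[[-1,[0,0,-0.8],0],[-1,[0,0,-1],0],[-1,[0,0,-1],0],[-1,[0,0,-1],0],[-1,[0,0,-1],0],[-1,[0,0,-1],0],[-1,[0,0,-1],0],[-1,[0,0,-1],0]]'
python3 -m handwheel '[[-1,[0,0,-1],0],[-1,[0,0,-1],0],[-1,[0,0,-1],0],[-1,[0,0,-1],0],[-1,[0.2,0.5,0],0],[-1,[0.4,0.9,0],0],[-1,[0.4,1,0],0],[-1,[0.4,1,0],0]]'
python3 -m handwheel '[[-1,[0.4,1,0],0],[-1,[0.4,1,0],0],[-1,[0.4,1,0],0],[-1,[0.4,1,0],0],[-1,[0.4,1,0],0],[-1,[0.4,1,0],0],[-1,[0.4,1,0],0],[-1,[0.4,1,0],0]]'
python3 -m handwheel '[[-1,[0.4,1,0],0],[-1,[0.4,1,0],0],[-1,[0.4,1,0],0],[-1,[0.4,1,0],0],[-1,[0.4,1,0],0],[-1,[0.4,1,0],0],[-1,[0,0.4,0],0],[-1,[0,0,0],0]]'
python3 -c "
from h import *
rows([.523,-.042,.184],-.724); print(bot.observe()['joint_pos'])"
```

```text
t: 8.4
ee_pos: [0.5077, 0.3516, 0.2574]
tcp_rot: [[0.94, -0.34, -0.002], [-0.34, -0.94, -0.002], [-0.002, 0.002, -1.0]]
wrist_force: [0.8, -0.3, -3.1]
finger_gap: 0.0125
gripper_force: 50.3
t: 9.07
ee_pos: [0.5108, 0.2767, 0.3355]
tcp_rot: [[0.941, -0.34, -0.003], [-0.34, -0.941, -0.002], [-0.002, 0.003, -1.0]]
wrist_force: [0.6, -0.7, -2.6]
finger_gap: 0.0128
gripper_force: 50.3
t: 9.73
ee_pos: [0.516, 0.1041, 0.3355]
tcp_rot: [[0.94, -0.341, -0.004], [-0.341, -0.94, -0.001], [-0.003, 0.002, -1.0]]
wrist_force: [-0.7, -0.3, -3.1]
finger_gap: 0.0127
gripper_force: 50.3
t: 10.4
ee_pos: [0.5172, -0.0339, 0.336]
tcp_rot: [[0.938, -0.346, -0.004], [-0.346, -0.938, -0.001], [-0.004, 0.002, -1.0]]
wrist_force: [-0.5, -0.5, -3.3]
finger_gap: 0.0129
gripper_force: 50.3
heading -0.353 shift units [0.44 0.26 7.6 ] roll units 3.09
[ 0.19079633  0.07265659 -0.21581369  1.77710392  0.01714236  1.2977482
 -1.95342628]
```

```bash
python3 -m handwheel '[[-1,[0.44,0.26,0.6],0],[-1,[0,0,1],0.6],[-1,[0,0,1],0.8],[-1,[0,0,1],0.8],[-1,[0,0,1],0.8],[-1,[0,0,1],0.1],[-1,[0,0,1],0],[-1,[0,0,1],0]]'
python3 -m handwheel '[[-1,[0,0,0],0],[-1,[0,0,0],0],[-1,[0,0,0],0]]'
python3 - <<'E'
from h import *
im=shot("wrist","pics/w6.png"); T=np.load("pics/w6.png.npz")["T"]
c=proj("wrist",[[.5642,-.0786,.07]],T)[0]; x,y=c.astype(int); print(x,y)
cv2.imwrite("pics/w6c.png",cv2.resize(im[y-45:y+45,x-45:x+45],None,fx=6,fy=6,interpolation=2))
E
```

```text
t: 11.07
ee_pos: [0.5253, -0.0358, 0.1839]
tcp_rot: [[0.755, -0.656, -0.001], [-0.656, -0.755, 0.001], [-0.001, -0.0, -1.0]]
wrist_force: [-0.2, -0.1, -2.7]
finger_gap: 0.0128
gripper_force: 50.3
t: 11.32
ee_pos: [0.5263, -0.0369, 0.1865]
tcp_rot: [[0.754, -0.657, 0.001], [-0.657, -0.754, 0.001], [0.0, -0.001, -1.0]]
wrist_force: [0.1, 0.1, -2.9]
finger_gap: 0.0127
gripper_force: 50.3
269 121
```

View pics/w6c.png

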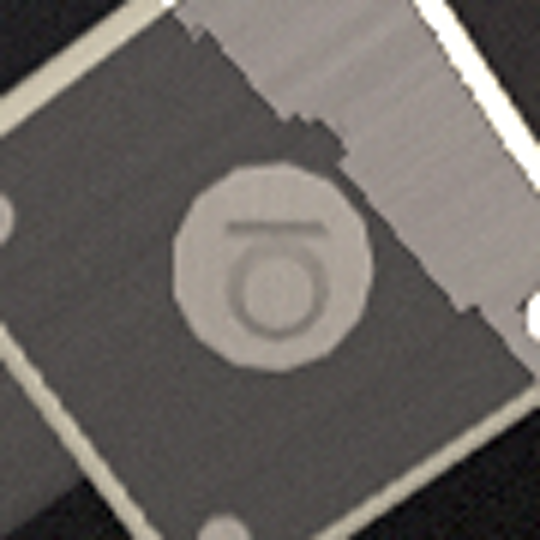

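The crop shows the square's rear flat level in the picture, so the tool heading matches the flats. Tip centre at crop (277,288), shoulder centre at (273,266).

Run:
```python
from h import *
meas=[]
for f,off,tip,sh in [("w2",(207,147),(280,305),(287,233)),("w6",(224,76),(277,288),(273,266))]:
    T=np.load(f"pics/{f}.png.npz")["T"]
    g=lambda a:(np.array([a])+.5)/6-.5+off
    a=plane("wrist",g(tip),.084,T)[0]; b=plane("wrist",g(sh),.056,T)[0]; print(f,a.round(4),b.round(4))
    Tt=T@np.linalg.inv(camera_info("wrist")["tool_from_camera"]); meas.append((Tt[:2,:2],a[:2]))
# meas = s + R b
A=np.vstack([np.c_[np.eye(2),R] for R,_ in meas]); x=np.linalg.lstsq(A,np.hstack([m for _,m in meas]),rcond=None)[0]
print("shaft",x[:2],"tool bias",x[2:])
st=bot.observe(); R=st["tcp_rot"]
for s in (x[:2],meas[1][1]):
    rows([*(s+R[:2,:2]@[.0305,0]),.125])
```

```text
w2 [ 0.5639 -0.0786  0.084 ] [ 0.5647 -0.0787  0.056 ]
w6 [ 0.5644 -0.0787  0.084 ] [ 0.5641 -0.0788  0.056 ]
shaft [ 0.56406251 -0.07907189] tool bias [ 5.70137481e-06 -4.98699831e-04]
heading -0.718 shift units [4.3  0.36 3.12]
heading -0.718 shift units [4.3  0.34 3.12]
```

```bash
python3 -m handwheel '[[-1,[0.7,0.1,0.2],0],[-1,[0.8,0.1,0.4],0],[-1,[0.8,0.1,0.5],0],[-1,[0.8,0.05,0.6],0],[-1,[0.7,0,0.7],0],[-1,[0.5,0,0.7],0],[-1,[0,0,0],0],[-1,[0,0,0],0]]'
python3 - <<'E'
from h import *
st=bot.observe(); R=st["tcp_rot"]; s=np.array([.5642,-.0788])
rows([*(s+R[:2,:2]@[.0305,0]),.115])
E
```

```text
t: 12.03
ee_pos: [0.5861, -0.1013, 0.1239]
tcp_rot: [[0.751, -0.66, -0.0], [-0.66, -0.751, -0.0], [-0.0, 0.0, -1.0]]
wrist_force: [-0.4, -0.7, -2.6]
finger_gap: 0.0128
gripper_force: 50.2
heading -0.721 shift units [-0.04 -0.12  0.45]
```

```bash
python3 -m handwheel '[[-1,[-0.03,-0.1,0.1],0],[-1,[0,0,0.1],0],[-1,[0,0,0],0],[-1,[0,0,0],0]]'
python3 - <<'E'
from h import *
st=bot.observe(); R=st["tcp_rot"]; s=np.array([.5642,-.0788])
rows([*(s+R[:2,:2]@[.0305,0]),.115])
E
```

```text
t: 12.37
ee_pos: [0.5867, -0.0973, 0.1208]
tcp_rot: [[0.753, -0.658, 0.001], [-0.658, -0.753, 0.0], [0.001, -0.001, -1.0]]
wrist_force: [0.4, 0.1, -2.5]
finger_gap: 0.0128
gripper_force: 50.3
heading -0.718 shift units [0.07 0.04 0.29]
```

```bash
python3 -m handwheel '[[-1,[0.04,0.02,0.1],0],[-1,[0,0,0.1],0],[-1,[0,0,0.1],0],[-1,[0,0,0.1],0],[-1,[0,0,0],0],[-1,[0,0,0],0]]'
python3 - <<'E'
from h import *
st=bot.observe(); R=st["tcp_rot"]; s=np.array([.5642,-.0788])
rows([*(s+R[:2,:2]@[.0305,0]),.0857]); print(st["torque"])
E
```

```text
t: 12.87
ee_pos: [0.5866, -0.0988, 0.1118]
tcp_rot: [[0.752, -0.659, -0.001], [-0.659, -0.752, 0.0], [-0.001, 0.0, -1.0]]
wrist_force: [-0.2, 0.9, -2.4]
finger_gap: 0.0129
gripper_force: 50.3
heading -0.719 shift units [ 0.02 -0.01  1.3 ]
[-0.02755361 -0.02681542 -0.053329  ]
```

Free so far. Continue down gently, through the taper onto the square.

```bash
python3 -m handwheel '[[-1,[0,0,0.1],0],[-1,[0,0,0.1],0],[-1,[0,0,0.05],0],[-1,[0,0,0],0],[-1,[0,0,0],0]]'
python3 -c "
from h import *
st=bot.observe(); R=st['tcp_rot']; s=np.array([.5642,-.0788])
rows([*(s+R[:2,:2]@[.0305,0]),.0857]); print(st['torque'])"
```

```text
t: 13.28
ee_pos: [0.5872, -0.0983, 0.107]
tcp_rot: [[0.753, -0.659, 0.001], [-0.659, -0.753, 0.001], [0.0, -0.001, -1.0]]
wrist_force: [1.3, 1.0, -3.8]
finger_gap: 0.013
gripper_force: 50.3
heading -0.719 shift units [0.02 0.03 1.07]
[ 0.24608166 -0.24905155 -0.0840784 ]
```

```bash
python3 -m handwheel '[[-1,[0,0,0.12],0],[-1,[0,0,0.12],0],[-1,[0,0,0.12],0],[-1,[0,0,0],0],[-1,[0,0,0],0]]'
python3 -c "
from h import *
st=bot.observe(); R=st['tcp_rot']; s=np.array([.5642,-.0788])
rows([*(s+R[:2,:2]@[.0305,0]),.0857]); print(st['torque'])"
```

```text
t: 13.7
ee_pos: [0.587, -0.0983, 0.0995]
tcp_rot: [[0.753, -0.659, 0.0], [-0.659, -0.753, 0.001], [-0.0, -0.001, -1.0]]
wrist_force: [1.6, 2.0, -3.2]
finger_gap: 0.0127
gripper_force: 50.2
heading -0.719 shift units [0.02 0.02 0.69]
[ 0.37418661 -0.48502487 -0.09955198]
```

```bash
python3 -m handwheel '[[-1,[0,0,0],0],[-1,[0,0,0.12],0],[-1,[0,0,0.12],0],[-1,[0,0,0.12],0],[-1,[0,0,0],0],[-1,[0,0,0],0]]' 25
python3 -c "
from h import *
st=bot.observe(); R=st['tcp_rot']; s=np.array([.5642,-.0788])
rows([*(s+R[:2,:2]@[.0305,0]),.0857]); print(st['torque'])"
```

```text
t: 14.2
ee_pos: [0.587, -0.0984, 0.0925]
tcp_rot: [[0.752, -0.659, 0.0], [-0.659, -0.752, 0.0], [-0.0, -0.001, -1.0]]
wrist_force: [1.6, 2.8, -3.7]
finger_gap: 0.0128
gripper_force: 50.4
heading -0.719 shift units [0.02 0.01 0.34]
[ 0.62350474 -0.53893646 -0.14743945]
```

```bash
python3 -m handwheel '[[-1,[0,-0.03,0],0],[-1,[0,0,0.1],0],[-1,[0,0,0.1],0],[-1,[0,0,0.1],0],[-1,[0,0,0.05],0],[-1,[0,0,0],0],[-1,[0,0,0],0]]' 25
python3 -c "
from h import *
st=bot.observe(); R=st['tcp_rot']; s=np.array([.5642,-.0788])
rows([*(s+R[:2,:2]@[.0305,0]),.0857]); print(st['torque'])"
```

```text
t: 14.78
ee_pos: [0.5872, -0.0984, 0.0856]
tcp_rot: [[0.752, -0.659, -0.0], [-0.659, -0.752, -0.0], [-0.0, 0.0, -1.0]]
wrist_force: [1.1, 2.0, -1.3]
finger_gap: 0.0128
gripper_force: 50.6
heading -0.719 shift units [ 0.01  0.02 -0.  ]
[ 0.54530498 -0.24570627 -0.08607229]
```

```bash
python3 -m handwheel '[[-1,[0,0,0.06],0],[-1,[0,0,0.06],0],[-1,[0,0,0],0],[-1,[0,0,0],0]]' 25
```

```text
t: 15.12
ee_pos: [0.5875, -0.0986, 0.0851]
tcp_rot: [[0.752, -0.659, -0.0], [-0.659, -0.752, -0.0], [0.0, 0.0, -1.0]]
wrist_force: [-1.6, 2.2, 7.6]
finger_gap: 0.0129
gripper_force: 51.7
```

```bash
python3 -m handwheel '[[-0.3,[0,0,-0.03],0],[-0.1,[0,0,0],0],[0,[0,0,0],0],[0,[0,0,0],0],[0,[0,0,-0.5],0],[0,[0,0,-0.6],0],[0,[0,0,-0.1],0],[0,[0,0,0],0]]' 25
python3 -c "
from h import *
st=bot.observe(); rows([.6131,-.1216,.110]); print(st['joint_pos'],st['torque'])"
```

```text
t: 15.78
ee_pos: [0.589, -0.0986, 0.1101]
tcp_rot: [[0.752, -0.659, 0.004], [-0.659, -0.752, -0.001], [0.004, -0.002, -1.0]]
wrist_force: [-0.0, 0.6, -0.7]
finger_gap: 0.0429
gripper_force: 0.0
heading -0.719 shift units [1.66 0.07 0.01]
[ 0.21633549  0.4325894  -0.1455054   1.82673061  0.07906945  0.88351218
 -2.25586679] [-0.01071995 -0.01061372  0.00251362]
```

Run:
```python
from h import *
im=shot("wrist","pics/w7.png"); T=np.load("pics/w7.png.npz")["T"]
g=proj("wrist",[[.5642,-.0788,.098],[.6131,-.1216,.135]],T); print(g)
for (u,v),z in zip(g.astype(int),(.098,.135)):
    a,n=dot(im,u,v,26,(15,60,80)); print(a,n,plane("wrist",[a],z,T))
print(proj("wrist",[[.5642,-.0788,.103]],T))
```

```text
[[263.03933937 318.64361514]
 [264.48836402 229.28322291]]
[263.64252696 318.28967643] 649 [[ 0.56416037 -0.07917128  0.098     ]]
[267.41769042 224.13022113] 407 [[ 0.61388898 -0.12361876  0.135     ]]
[[263.11330147 325.11331018]]
```

```bash
python3 -m handwheel '[[0,[0.5,0.02,0],0],[0,[0.7,0.02,0],0],[0,[0.46,0.02,0],0],[0,[0,0,0],0]]'
python3 -c "
from h import *
rows([.6131,-.1216,.110])"
```

```text
t: 16.17
ee_pos: [0.6129, -0.1241, 0.1078]
tcp_rot: [[0.75, -0.661, 0.001], [-0.661, -0.75, -0.002], [0.002, 0.0, -1.0]]
wrist_force: [0.0, -1.0, -0.3]
finger_gap: 0.0426
gripper_force: 0.0
heading -0.722 shift units [-0.07 -0.1  -0.11]
```

```bash
python3 -m handwheel '[[0,[-0.05,-0.05,-0.2],0],[0,[0,0,0],0],[-1,[0,0,0],0],[-1,[0,0,0],0],[-1,[0,0,0],0],[-1,[0,0,0],0],[-1,[0,0,0],0]]' 25
cat >> h.py <<'E'
S=np.array([.5642,-.0789])
def crank():
    st=bot.observe(); R=st["tcp_rot"]; p=(R.T@np.r_[st["ee_pos"][:2]-S,0])[:2]; f=(R.T@st["wrist_force"])
    ph=np.arctan2(p[1],p[0]); t=np.array([-np.sin(ph),np.cos(ph)]); n=np.array([np.cos(ph),np.sin(ph)])
    print(f"t {st['t']:.2f} r {np.hypot(*p)*1e3:.1f} mm phi {np.degrees(ph):.1f} z {st['ee_pos'][2]:.4f} Ftan {f[:2]@t:.1f} Frad {f[:2]@n:.1f} Fz {st['wrist_force'][2]:.1f} p {np.round(p*50,2)} gap {st['finger_gap']:.4f} tq {st['torque'].round(2)} j7 {st['joint_pos'][6]:.2f}")
E
python3 -c "
from h import *
crank()"
```

```text
t: 16.75
ee_pos: [0.6111, -0.1192, 0.1118]
tcp_rot: [[0.753, -0.658, -0.001], [-0.658, -0.753, 0.001], [-0.001, -0.0, -1.0]]
wrist_force: [-0.3, 1.1, -0.1]
finger_gap: 0.0189
gripper_force: 26.5
t 16.75 r 61.8 mm phi -0.5 z 0.1118 Ftan -0.6 Frad -0.9 Fz -0.1 p [ 3.09 -0.03] gap 0.0189 tq [ 0.17  0.16 -0.07] j7 -2.22
```

```bash
sed -i 's/\[:2\]-S,0\])\[:2\]/[:2]-S,0])[:2]+[.0032,0]/' h.py
python3 -m handwheel '[[-1,[-0.06,0.64,0],0],[-1,[-0.19,0.61,0],0],[-1,[-0.30,0.56,0],0],[-1,[-0.40,0.49,0],0]]'
python3 -c "
from h import *
crank()"
```

```text
t: 17.08
ee_pos: [0.5672, -0.1414, 0.1124]
tcp_rot: [[0.752, -0.659, 0.004], [-0.659, -0.752, 0.002], [0.002, -0.004, -1.0]]
wrist_force: [2.9, 3.8, -0.5]
finger_gap: 0.019
gripper_force: 26.4
t 17.08 r 64.9 mm phi 44.0 z 0.1124 Ftan -3.2 Frad -3.5 Fz -0.5 p [2.33 2.25] gap 0.0190 tq [ 1.12 -0.88 -0.01] j7 -2.17
```

```bash
python3 -m handwheel '[[-1,[-0.49,0.40,0],0],[-1,[-0.56,0.30,0],0],[-1,[-0.61,0.19,0],0],[-1,[-0.64,0.06,0],0]]' >/dev/null; python3 -c "
from h import *
crank()"
python3 -m handwheel '[[-1,[-0.64,-0.06,0],0],[-1,[-0.61,-0.19,0],0],[-1,[-0.56,-0.30,0],0],[-1,[-0.49,-0.40,0],0]]' >/dev/null; python3 -c "
from h import *
crank()"
```

```text
t 17.42 r 65.4 mm phi 87.4 z 0.1131 Ftan -3.4 Frad -2.9 Fz -0.6 p [0.15 3.27] gap 0.0187 tq [ 0.11 -1.24 -0.05] j7 -2.18
t 17.75 r 66.9 mm phi 133.2 z 0.1124 Ftan -4.6 Frad 2.6 Fz 4.7 p [-2.29  2.44] gap 0.0194 tq [-0.9   0.04  0.01] j7 -2.27
```

```bash
python3 -m handwheel '[[-1,[-0.40,-0.49,0],0],[-1,[-0.30,-0.56,0],0],[-1,[-0.19,-0.61,0],0],[-1,[-0.06,-0.64,0],0]]' >/dev/null; python3 -c "
from h import *
crank()"
python3 -m handwheel '[[-1,[0.06,-0.64,0],0],[-1,[0.19,-0.61,0],0],[-1,[0.30,-0.56,0],0],[-1,[0.40,-0.49,0],0]]' >/dev/null; python3 -c "
from h import *
crank()"
```

```text
t 18.08 r 67.9 mm phi 178.4 z 0.1118 Ftan -3.5 Frad 2.5 Fz 8.2 p [-3.4   0.09] gap 0.0191 tq [-0.56  0.7  -0.07] j7 -2.37
t 18.42 r 67.2 mm phi -136.8 z 0.1118 Ftan -4.0 Frad 0.2 Fz 6.4 p [-2.45 -2.3 ] gap 0.0192 tq [-0.47  0.83 -0.01] j7 -2.42
```

```bash
python3 -m handwheel '[[-1,[0.49,-0.40,-0.03],0],[-1,[0.56,-0.30,-0.02],0],[-1,[0.61,-0.19,0],0],[-1,[0.64,-0.06,0],0]]' >/dev/null; python3 -c "
from h import *
crank()"
python3 -m handwheel '[[-1,[0.64,0.06,0],0],[-1,[0.61,0.19,0],0],[-1,[0.56,0.30,0],0],[-1,[0.49,0.40,0],0]]' >/dev/null; python3 -c "
from h import *
crank()"
```

```text
t 18.75 r 65.7 mm phi -93.3 z 0.1121 Ftan -4.5 Frad -0.6 Fz 5.2 p [-0.19 -3.28] gap 0.0189 tq [0.12 1.03 0.01] j7 -2.39
t 19.08 r 64.4 mm phi -46.1 z 0.1121 Ftan -3.3 Frad -3.2 Fz 3.3 p [ 2.23 -2.32] gap 0.0191 tq [ 0.75  1.05 -0.04] j7 -2.31
```

```bash
python3 -m handwheel '[[-1,[0.40,0.49,0],0],[-1,[0.30,0.56,0],0],[-1,[0.19,0.61,0],0],[-1,[0.06,0.64,0],0]]' >/dev/null; python3 -c "
from h import *
crank()"
python3 -m handwheel '[[-1,[-0.06,0.64,0],0],[-1,[-0.19,0.61,0],0],[-1,[-0.30,0.56,0],0],[-1,[-0.40,0.49,0],0]]' >/dev/null; python3 -c "
from h import *
crank()"
python3 -m handwheel '[[-1,[-0.49,0.40,0],0],[-1,[-0.56,0.30,0],0],[-1,[-0.61,0.19,0],0],[-1,[-0.64,0.06,0],0]]' >/dev/null; python3 -c "
from h import *
crank()"
```

```text
t 19.42 r 64.4 mm phi 0.1 z 0.1119 Ftan -3.7 Frad -5.2 Fz 0.5 p [3.22 0.  ] gap 0.0190 tq [1.63 0.56 0.07] j7 -2.23
t 19.75 r 64.5 mm phi 43.5 z 0.1126 Ftan -3.6 Frad -6.4 Fz -2.2 p [2.34 2.22] gap 0.0192 tq [ 1.62 -0.64  0.08] j7 -2.18
t 20.08 r 65.3 mm phi 86.6 z 0.1131 Ftan -3.6 Frad -3.6 Fz -4.1 p [0.19 3.26] gap 0.0193 tq [ 0.19 -1.2   0.05] j7 -2.19
```

```bash
python3 -m handwheel '[[-1,[-0.66,-0.06,0],0],[-1,[-0.61,-0.19,0],0],[-1,[-0.56,-0.30,0],0],[-1,[-0.49,-0.40,0],0]]' >/dev/null; python3 -c "
from h import *
crank()"
python3 -m handwheel '[[-1,[-0.40,-0.49,0],0],[-1,[-0.30,-0.56,0],0]]' >/dev/null; python3 -c "
from h import *
crank()"
python3 -m handwheel '[[-1,[-0.19,-0.61,0],0],[-1,[-0.06,-0.64,0],0]]' >/dev/null; python3 -c "
from h import *
crank()"
```

```text
t 20.42 r 66.5 mm phi 132.4 z 0.1129 Ftan -3.9 Frad 0.4 Fz 1.0 p [-2.24  2.45] gap 0.0188 tq [-0.81  0.11 -0.02] j7 -2.27
t 20.58 r 66.9 mm phi 154.9 z 0.1127 Ftan -3.9 Frad 3.5 Fz 3.3 p [-3.03  1.42] gap 0.0189 tq [-0.7   0.61  0.01] j7 -2.33
t 20.75 r 67.2 mm phi 177.9 z 0.1126 Ftan -3.8 Frad 3.0 Fz 5.1 p [-3.36  0.13] gap 0.0195 tq [-0.38  0.84 -0.02] j7 -2.38
```

```bash
cat > chk.py <<'E'
from h import *
import io,contextlib,re,sys
b=io.StringIO()
with contextlib.redirect_stdout(b): crank()
s=b.getvalue(); print(s[:105]); sys.exit(float(re.search(r"Ftan (\S+)",s)[1])<-6.5)
E
m(){ :; }
python3 -m handwheel '[[-1,[0.06,-0.64,0],0]]' >/dev/null; python3 chk.py &&
python3 -m handwheel '[[-1,[0.19,-0.61,0],0]]' >/dev/null && python3 chk.py &&
python3 -m handwheel '[[-1,[0.30,-0.56,0],0]]' >/dev/null && python3 chk.py &&
python3 -m handwheel '[[-1,[0.40,-0.49,0],0]]' >/dev/null && python3 chk.py &&
python3 -m handwheel '[[-1,[0.49,-0.40,0],0]]' >/dev/null && python3 chk.py &&
python3 -m handwheel '[[-1,[0.56,-0.30,0],0]]' >/dev/null && python3 chk.py &&
python3 -m handwheel '[[-1,[0.61,-0.19,0],0]]' >/dev/null && python3 chk.py &&
python3 -m handwheel '[[-1,[0.64,-0.06,0],0]]' >/dev/null && python3 chk.py
```

```text
t 20.83 r 67.1 mm phi -170.5 z 0.1126 Ftan -4.3 Frad 2.3 Fz 4.6 p [-3.31 -0.56] gap 0.0190 tq [-0.36  0.7
t 20.92 r 67.0 mm phi -158.9 z 0.1126 Ftan -3.4 Frad 1.9 Fz 3.5 p [-3.12 -1.21] gap 0.0194 tq [-0.3   0.8
t 21.00 r 66.8 mm phi -147.3 z 0.1127 Ftan -3.6 Frad 1.1 Fz 3.5 p [-2.81 -1.8 ] gap 0.0196 tq [-0.28  0.7
t 21.08 r 66.6 mm phi -136.2 z 0.1126 Ftan -3.4 Frad 0.4 Fz 3.4 p [-2.4  -2.31] gap 0.0193 tq [-0.28  0.8
t 21.17 r 66.3 mm phi -125.0 z 0.1126 Ftan -3.1 Frad -0.2 Fz 2.8 p [-1.9  -2.72] gap 0.0194 tq [-0.21  0.
t 21.25 r 66.1 mm phi -114.0 z 0.1125 Ftan -2.9 Frad -0.8 Fz 2.4 p [-1.34 -3.02] gap 0.0192 tq [-0.15  0.
t 21.33 r 65.9 mm phi -104.9 z 0.1122 Ftan -15.5 Frad -0.1 Fz 8.5 p [-0.85 -3.18] gap 0.0189 tq [ 1.4   3
```

```bash
python3 -m handwheel '[[-1,[0,0,0],0],[-1,[0,0,0],0]]' >/dev/null; python3 chk.py
```

```text
t 21.50 r 66.0 mm phi -105.0 z 0.1121 Ftan -8.3 Frad 0.4 Fz 6.2 p [-0.86 -3.19] gap 0.0192 tq [ 0.52  1.6
```

```bash
python3 -m handwheel '[[-1,[0.1,-0.02,0],0],[-1,[0,0,0],0]]' >/dev/null; python3 chk.py; python3 -m handwheel '[[-1,[0.1,-0.02,0],0],[-1,[0,0,0],0]]' >/dev/null; python3 chk.py
```

```text
t 21.67 r 66.0 mm phi -104.5 z 0.1120 Ftan -10.7 Frad 0.7 Fz 7.0 p [-0.83 -3.19] gap 0.0192 tq [ 0.65  2.
t 21.83 r 66.1 mm phi -104.0 z 0.1119 Ftan -12.0 Frad -0.0 Fz 8.7 p [-0.8  -3.21] gap 0.0191 tq [0.85 2.4
```

```bash
python3 -m handwheel '[[-1,[-0.15,0.04,0],0],[-1,[-0.1,0.03,0],0],[-1,[0,0,0],0]]' >/dev/null; python3 chk.py
python3 -m handwheel '[[-0.4,[0,0,0],0],[-0.2,[0,0,0],0],[0,[0,0,0],0],[0,[0,0,0],0],[0,[0,0,-0.5],0],[0,[0,0,-0.9],0],[0,[0,0,-0.9],0]]'
python3 -c "
from h import *
crank(); rows([.5642+.025*np.cos(1.1),-.0789+.025*np.sin(1.1),.17],1.10)"
```

```text
t 22.08 r 65.8 mm phi -105.6 z 0.1124 Ftan -5.9 Frad 0.3 Fz 4.4 p [-0.89 -3.17] gap 0.0190 tq [0.53 1.22 
t: 22.67
ee_pos: [0.593, -0.0203, 0.1592]
tcp_rot: [[0.752, -0.659, -0.002], [-0.659, -0.752, -0.0], [-0.001, 0.001, -1.0]]
wrist_force: [-0.0, -0.2, 0.8]
finger_gap: 0.0426
gripper_force: 0.0
t 22.67 r 64.5 mm phi -102.3 z 0.1592 Ftan 0.1 Frad -0.2 Fz 0.8 p [-0.69 -3.15] gap 0.0426 tq [-0.06 -0.02  0.03] j7 -2.40
heading -0.720 shift units [ 0.54  1.94 -0.54] roll units -15.16
```

```bash
python3 -m handwheel '[[0,[0.1,0.3,-0.3],0],[0,[0.2,0.8,-0.2],0],[0,[0.2,0.8,0],0],[0,[0,0,0],-0.6],[0,[0,0,0],-0.9],[0,[0,0,0],-1],[0,[0,0,0],-1],[0,[0,0,0],-1]]' >/dev/null
python3 -m handwheel '[[0,[0,0,0],-1],[0,[0,0,0],-1],[0,[0,0,0],-1],[0,[0,0,0],-1],[0,[0,0,0],-1],[0,[0,0,0],-1],[0,[0,0,0],-1],[0,[0,0,0],-1]]' >/dev/null
python3 -m handwheel '[[0,[0,0,0],-1],[0,[0,0,0],-1],[0,[0,0,0],-0.6],[0,[0,0,0],0],[0,[0,0,0],0]]'
python3 - <<'E'
from h import *
im=shot("wrist","pics/w8.png"); T=np.load("pics/w8.png.npz")["T"]
g=proj("wrist",[[.5642,-.0789,.098],[.5642+.065*np.cos(1.1),-.0789+.065*np.sin(1.1),.135]],T); print(g)
P=[]
for (u,v),z in zip(g.astype(int),(.098,.135)):
    a,n=dot(im,u,v,24,(15,60,80)); P.append(plane("wrist",[a],z,T)[0]); print(a,n,P[-1])
e=P[1]-P[0]; h=np.arctan2(e[1],e[0]); print(np.hypot(*e[:2]),h,bot.observe()["joint_pos"])
rows([.5642+.0305*np.cos(h),-.0789+.0305*np.sin(h),.0857],h)
cv2.imwrite("pics/s8.png",capture("scene")[:,:,::-1])
E
```

```text
t: 24.42
ee_pos: [0.5758, -0.056, 0.1689]
tcp_rot: [[0.463, 0.887, -0.0], [0.887, -0.463, -0.0], [-0.0, 0.0, -1.0]]
wrist_force: [-0.5, 0.3, 0.7]
finger_gap: 0.0424
gripper_force: 0.0
[[258.9095185  253.23385072]
 [257.4451986  170.93765666]]
[257.8245614 252.8245614] 399 [ 0.56370111 -0.07829967  0.098     ]
[239.31472081 169.7106599 ] 197 [ 0.58590731 -0.01620686  0.135     ]
0.06594415161516236 1.2273411868856492 [ 0.44662343  0.37020589 -0.50370514  1.81663817  0.20843205  1.0072523
 -0.62103847]
heading 1.090 shift units [ 0.22 -0.19  4.16] roll units -1.14
```

View pics/w8.png

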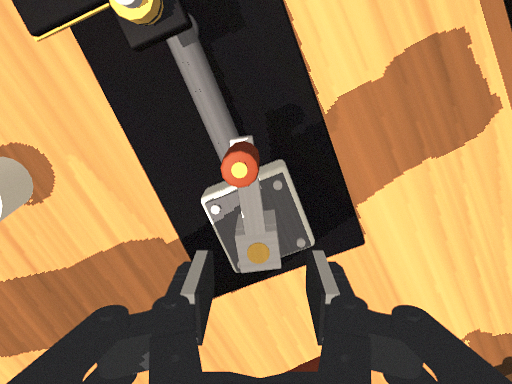

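The view shows the crank seated with its hub dot at (258,253) and knob at (239,170). Its heading is about 1.22 rad, close to the rod.

```bash
python3 -m handwheel '[[0,[0.2,-0.18,0.3],-0.5],[0,[0,0,0.7],-0.6],[0,[0,0,0.8],0],[0,[0,0,0.4],0],[0,[0,0,0],0],[0,[0,0,0],0]]'
python3 - <<'E'
from h import *
h=1.22; rows([.5642+.0305*np.cos(h),-.0789+.0305*np.sin(h),.0857],h)
E
```

```text
t: 25.02
ee_pos: [0.5742, -0.0501, 0.1245]
tcp_rot: [[0.34, 0.941, -0.001], [0.941, -0.34, 0.0], [-0.0, -0.001, -1.0]]
wrist_force: [0.3, -0.2, 0.2]
finger_gap: 0.043
gripper_force: 0.0
heading 1.224 shift units [0.   0.03 1.94] roll units 0.03
```

```bash
python3 -m handwheel '[[0,[0,0.03,0.5],0],[0,[0,0,0.7],0],[0,[0,0,0.5],0],[0,[0,0,0.2],0],[0,[0,0,0],0],[0,[0,0,0],0]]'
python3 -m handwheel '[[-1,[0,0,0],0],[-1,[0,0,0],0],[-1,[0,0,0],0],[-1,[0,0,0],0],[-1,[0,0,0],0]]' 45
python3 -c "
from h import *
print(bot.observe()['torque']); rows([.5642+.0305*np.cos(1.22),-.0789+.0305*np.sin(1.22),.0857],1.22)"
```

```text
t: 25.52
ee_pos: [0.5747, -0.0501, 0.0863]
tcp_rot: [[0.339, 0.941, -0.001], [0.941, -0.339, 0.0], [-0.0, -0.001, -1.0]]
wrist_force: [-1.4, -1.4, -0.3]
finger_gap: 0.0432
gripper_force: 0.0
t: 25.93
ee_pos: [0.5744, -0.0494, 0.0875]
tcp_rot: [[0.339, 0.941, -0.001], [0.941, -0.339, 0.0], [-0.0, -0.001, -1.0]]
wrist_force: [-5.0, 1.5, 5.7]
finger_gap: 0.0124
gripper_force: 46.2
[ 0.27224284  0.85819379 -0.10407811]
heading 1.225 shift units [-0.03  0.03  0.09] roll units 0.04
```

```bash
python3 -m handwheel '[[-1,[0,-0.06,0],0],[-1,[0,0,-0.1],0],[-1,[0,0,-0.1],0],[-1,[0,0,-0.15],0],[-1,[0,0,0],0]]'
python3 -c "
from h import *
print(bot.observe()['torque'])"
```

```text
t: 26.35
ee_pos: [0.5741, -0.0497, 0.0938]
tcp_rot: [[0.339, 0.941, 0.0], [0.941, -0.339, 0.0], [0.001, 0.0, -1.0]]
wrist_force: [0.7, 1.6, -4.0]
finger_gap: 0.0126
gripper_force: 45.0
[ 0.35013184 -0.19029998  0.04892307]
```

Coming off freely. Keep drawing upward.

```bash
python3 -m handwheel '[[-1,[0,0,-0.2],0],[-1,[0,0,-0.2],0],[-1,[0,0,-0.2],0],[-1,[0,0,0],0]]'
python3 -m handwheel '[[-1,[0,0,-0.2],0],[-1,[0,0,-0.3],0],[-1,[0,0,-0.4],0],[-1,[0,0,-0.5],0],[-1,[0,0,0],0],[-1,[0,0,0],0]]'
python3 - <<'E'
from h import *
im=shot("wrist","pics/w9.png")
a,n1=dot(im,260,352,26,(15,60,80)); b,n2=dot(im,254,259,20,(15,60,80)); print(a,n1,b,n2)
Tc=np.array(camera_info("wrist")["tool_from_camera"])
for dz in (.0103,.0123):
    H=plane("wrist",[a],-dz,Tc)[0]; K=plane("wrist",[b],-dz-.037,Tc)[0]; e=(K-H)[:2]
    print(dz,H.round(4),K.round(4),np.linalg.norm(e).round(4),np.arctan2(e[1],e[0]).round(4))
E
```

```text
t: 26.68
ee_pos: [0.5743, -0.0496, 0.1071]
tcp_rot: [[0.339, 0.941, 0.001], [0.941, -0.339, -0.0], [0.0, 0.001, -1.0]]
wrist_force: [-0.5, 1.5, -2.3]
finger_gap: 0.013
gripper_force: 45.3
t: 27.18
ee_pos: [0.575, -0.0501, 0.1354]
tcp_rot: [[0.339, 0.941, 0.003], [0.941, -0.339, -0.001], [0.0, 0.003, -1.0]]
wrist_force: [-0.2, -0.4, -1.9]
finger_gap: 0.013
gripper_force: 45.2
[258.83796856 347.45949214] 827 [261.4047619  252.49319728] 588
0.0103 [-0.0306  0.0005 -0.0103] [ 0.0353  0.0013 -0.0473] 0.0659 0.0124
0.0123 [-0.0288  0.0005 -0.0123] [ 0.0364  0.0013 -0.0493] 0.0652 0.0123
```

```bash
python3 -m handwheel '[[-1,[0,0,-0.6],0],[-1,[0,0,-1],0],[-1,[0,0,-1],0],[-1,[0,0,-1],0],[-1,[0,0,-1],0],[-1,[0,0,-1],0],[-1,[0,0,-1],0],[-1,[0,0,-1],0]]' >/dev/null
python3 -m handwheel '[[-1,[0,0,-1],0],[-1,[0,0,-1],0],[-1,[0,0,-1],0],[-1,[-0.3,0,-0.3],0],[-1,[-0.5,0,0],0.5],[-1,[0,0,0],1],[-1,[0,0,0],1],[-1,[0,0,0],1]]'
python3 - <<'E'
from h import *
im=cv2.imread("pics/w3.png"); T=np.load("pics/w3.png.npz")["T"]; st0=np.linalg.inv(T@np.linalg.inv(camera_info("wrist")["tool_from_camera"]))
hsv=cv2.cvtColor(im,cv2.COLOR_BGR2HSV); m=cv2.inRange(hsv,np.array([0,120,110]),np.array([11,255,255]))
for v in (125,135,215,225,235,243):
    u=np.flatnonzero(m[v,180:300])+180; P=plane("wrist",[(u[0]-.5,v),(u[-1]+.5,v)],.010,T); q=(np.c_[P,np.ones(2)]@st0.T)[:,:2]; print(v,u[0],u[-1],q.round(4).tolist(),"mid",P.mean(0)[:2].round(4))
E
```

```text
t: 28.57
ee_pos: [0.5676, -0.0657, 0.351]
tcp_rot: [[0.698, 0.716, -0.002], [0.716, -0.698, -0.0], [-0.001, -0.001, -1.0]]
wrist_force: [-0.3, -0.3, -2.2]
finger_gap: 0.0128
gripper_force: 45.1
125 199 275 [[0.0457, -0.056], [0.0456, 0.0154]] mid [0.5706 0.3304]
135 200 275 [[0.0364, -0.0556], [0.0364, 0.0155]] mid [0.5618 0.3333]
215 206 276 [[-0.0435, -0.0538], [-0.0435, 0.0177]] mid [0.4861 0.359 ]
225 206 276 [[-0.0544, -0.0543], [-0.0544, 0.0179]] mid [0.4759 0.3629]
235 207 276 [[-0.0655, -0.0538], [-0.0655, 0.0181]] mid [0.4654 0.3664]
243 208 276 [[-0.0745, -0.0532], [-0.0745, 0.0182]] mid [0.4568 0.3692]
```

```bash
python3 -m handwheel '[[-1,[0,0,0],1],[-1,[0,0,0],1],[-1,[0,0,0],1],[-1,[0,0,0],1],[-1,[0,0,0],1],[-1,[0,0,0],1],[-1,[0,0,0],1],[-1,[0,0,0],1]]' >/dev/null
python3 -m handwheel '[[-1,[0,0,0],1],[-1,[0,0,0],0.4],[-1,[0,0,0],0],[-1,[0,0,0],0]]'
python3 -c "
from h import *
rows([.5095,.3519,.351],-.335)"
```

```text
t: 29.57
ee_pos: [0.5679, -0.0652, 0.3512]
tcp_rot: [[0.949, -0.316, -0.002], [-0.316, -0.949, -0.0], [-0.001, 0.001, -1.0]]
wrist_force: [0.0, 0.4, -2.5]
finger_gap: 0.0128
gripper_force: 45.2
heading -0.322 shift units [-9.370e+00 -1.886e+01  1.000e-02] roll units 0.11
```

```bash
python3 -m handwheel '[[-1,[-0.3,-0.6,0],0.1],[-1,[-0.5,-1,0],0],[-1,[-0.5,-1,0],0],[-1,[-0.5,-1,0],0],[-1,[-0.5,-1,0],0],[-1,[-0.5,-1,0],0],[-1,[-0.5,-1,0],0],[-1,[-0.5,-1,0],0]]'
python3 -m handwheel '[[-1,[-0.5,-1,0],0],[-1,[-0.5,-1,0],0],[-1,[-0.5,-1,0],0],[-1,[-0.5,-1,0],0],[-1,[-0.5,-1,0],0],[-1,[-0.5,-1,0],0],[-1,[-0.5,-1,0],0],[-1,[-0.5,-1,0],0]]' >/dev/null
python3 -m handwheel '[[-1,[-0.5,-1,0],0],[-1,[-0.5,-1,0],0],[-1,[-0.4,-0.8,0],0],[-1,[0,0,0.5],0],[-1,[0,0,1],0],[-1,[0,0,1],0],[-1,[0,0,1],0],[-1,[0,0,1],0]]'
python3 -c "
from h import *
rows([.5095,.3519,.0415],-.335);print(bot.observe()['joint_pos'])"
```

```text
t: 30.23
ee_pos: [0.5461, 0.1044, 0.3516]
tcp_rot: [[0.945, -0.328, -0.0], [-0.328, -0.945, -0.0], [-0.0, 0.001, -1.0]]
wrist_force: [-0.4, 0.0, -3.1]
finger_gap: 0.0127
gripper_force: 45.2
t: 31.57
ee_pos: [0.5159, 0.3417, 0.2603]
tcp_rot: [[0.944, -0.329, -0.0], [-0.329, -0.944, -0.001], [0.0, 0.001, -1.0]]
wrist_force: [0.4, 0.1, -3.1]
finger_gap: 0.0129
gripper_force: 45.2
heading -0.335 shift units [-0.47 -0.39 10.94] roll units -0.00
[-0.15137843  0.37761856 -0.62953766  1.62675667  0.2345563   1.21501792
 -2.73571482]
```

```bash
python3 -m handwheel '[[-1,[-0.24,-0.2,1],0],[-1,[-0.2,-0.18,1],0],[-1,[0,0,1],0],[-1,[0,0,1],0],[-1,[0,0,1],0],[-1,[0,0,1],0],[-1,[0,0,1],0],[-1,[0,0,0.6],0]]' >/dev/null
python3 -m handwheel '[[-1,[0,0,0],0],[-1,[0,0,0],0],[-1,[0,0,0],0]]'
python3 - <<'E'
from h import *
rows([.5095,.3519,.0415],-.335)
im=shot("wrist","pics/w10.png"); cv2.imwrite("pics/w10c.png",cv2.resize(im[20:,140:380],None,fx=1.6,fy=1.6))
E
```

```text
t: 32.48
ee_pos: [0.5108, 0.3537, 0.1111]
tcp_rot: [[0.944, -0.329, 0.002], [-0.329, -0.944, 0.001], [0.001, -0.002, -1.0]]
wrist_force: [0.3, 0.4, -2.4]
finger_gap: 0.013
gripper_force: 45.2
heading -0.335 shift units [-0.04  0.12  3.48] roll units -0.00
```

View pics/w10c.png

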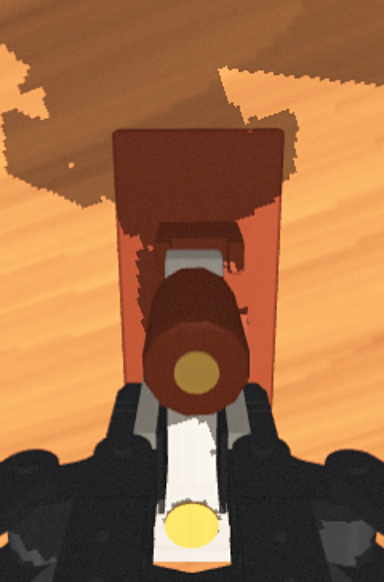

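The view shows the arm and the board nearly parallel. The board's midline is at crop x ≈199 and the arm at ≈193, so I need about 3 mm of +y, then lower.

```bash
python3 -m handwheel '[[-1,[-0.02,0.08,0.6],0],[-1,[-0.02,0.07,0.9],0],[-1,[0,0,0.8],0],[-1,[0,0,0.3],0],[-1,[0,0,0],0],[-1,[0,0,0],0]]'
python3 -c "
from h import *
rows([.5093,.3513,.0415],-.335)"
```

```text
t: 33.03
ee_pos: [0.5082, 0.3509, 0.058]
tcp_rot: [[0.944, -0.329, 0.0], [-0.329, -0.944, 0.0], [0.0, -0.0, -1.0]]
wrist_force: [-0.6, 0.4, -2.8]
finger_gap: 0.0128
gripper_force: 45.1
heading -0.335 shift units [ 0.04 -0.04  0.83] roll units 0.00
```

```bash
python3 -m handwheel '[[-1,[0.03,0,0.25],0],[-1,[0,0,0.25],0],[-1,[0,0,0.15],0],[-1,[0,0,0],0],[-1,[0,0,0],0]]'
python3 -m handwheel '[[-1,[0,0,0.1],0],[-1,[0,0,0.08],0],[-1,[0,0,0],0]]'
```

```text
t: 33.45
ee_pos: [0.5086, 0.3503, 0.0447]
tcp_rot: [[0.944, -0.329, -0.0], [-0.329, -0.944, -0.0], [-0.0, 0.0, -1.0]]
wrist_force: [0.5, 0.5, -2.7]
finger_gap: 0.0127
gripper_force: 45.2
t: 33.7
ee_pos: [0.5091, 0.3509, 0.0422]
tcp_rot: [[0.944, -0.329, 0.001], [-0.329, -0.944, 0.0], [0.001, -0.001, -1.0]]
wrist_force: [-1.3, -0.5, 2.2]
finger_gap: 0.013
gripper_force: 45.7
```

```bash
python3 -m handwheel '[[-1,[0,0,0.03],0],[-0.6,[0,0,0],0],[-0.4,[0,0,0],0],[-0.2,[0,0,0],0],[0,[0,0,0],0],[0,[0,0,0],0],[0,[0,0,-0.3],0],[0,[0,0,-0.8],0]]'
python3 -m handwheel '[[0,[0,0,-1],0],[0,[0,0,-1],0],[0,[0,0,-1],0],[0,[0,0,-1],0],[0.5,[0,0,-1],0],[1,[0,0,-1],0],[1,[0,0,-0.5],0],[1,[0,0,0],0]]'
python3 - <<'E'
from h import *
im=shot("wrist","pics/w11.png"); T=np.load("pics/w11.png.npz")["T"]
g=proj("wrist",[[.4803,.3608,.052],[.5415,.3388,.089]],T); P=[]
for (u,v),z,r in zip(g.astype(int),(.052,.089),(14,9)):
    a,n=dot(im,u,v,r,(15,60,80)); P.append(plane("wrist",[a],z,T)[0]); print(a,n,P[-1])
e=P[1]-P[0]; print(np.hypot(*e[:2]),np.arctan2(e[1],e[0]))
a=cv2.resize(capture("scene")[:,:,::-1],(400,300)); cv2.imwrite("pics/f.png",np.hstack([cv2.resize(im,(400,300)),a]))
E
```

```text
t: 34.37
ee_pos: [0.5069, 0.3489, 0.0606]
tcp_rot: [[0.944, -0.329, -0.005], [-0.329, -0.944, -0.003], [-0.003, 0.004, -1.0]]
wrist_force: [0.4, 0.1, 0.4]
finger_gap: 0.0428
gripper_force: 0.0
t: 35.03
ee_pos: [0.5103, 0.352, 0.1962]
tcp_rot: [[0.944, -0.329, 0.005], [-0.329, -0.944, 0.004], [0.004, -0.005, -1.0]]
wrist_force: [0.3, -0.7, -0.4]
finger_gap: 0.0849
gripper_force: 0.0
[261.61373391 220.75536481] 233 [0.48090613 0.36120471 0.052     ]
[263.08653846 154.77884615] 104 [0.54210631 0.33895855 0.089     ]
0.06511799681229552 -0.348648948704441
```

View pics/f.png

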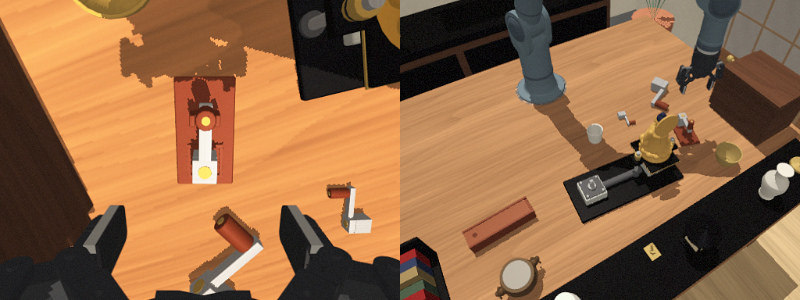

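The crank lies back in its rest, 0.7 mm from its original place with the same heading: hub at about (204,172) and knob at (205,121) in the left half. In the scene half the figure is raised and the other things are undisturbed.

```bash
python3 -m handwheel '[[1,[0,0,-0.3],0],[1,[0,0,0],0],[1,[0,0,0],0]]' >/dev/null; python3 -c "
from rig import bot
print(bot.sign_off())"
```

```text
the job is handed in; nothing more can be done
None
```

I wound the crank about 1.7 turns clockwise until the torque rose sharply at the stop, then laid it back in its rest within about 1 mm of where it was, and handed the job in after about 35 s.

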